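# Unnest the dry-block tube reducers and put them away by size

### The arm

A 7-joint arm with a two-finger parallel gripper is mounted at the origin on the work surface. World frame = base frame: x ahead of the robot, y to its left, z up, the work surface at z = 0. Lengths are in m, angles in rad, forces in N, time in s.
With the tool pointing down it reaches from about 0.4 to 0.875 m from the base axis. Payload 6.5 kg.
Tool frame: the origin (TCP) lies midway between the tips of the shut fingers; the grasp point (between the pads) lies 19 mm behind it (robot.hold_point_z is the distance from the TCP to the grasp point, in m); z points along the fingers, y is the line along which they close (so a half turn about z gives the same grasp; the last joint's range is limited). The gripper opens to 88 mm and grips with 3 to 60 N. Pads are 18 mm wide; open, the fingers measure 123 mm over their backs; the gripper's body (75 mm by 187 mm) begins 45 mm behind the grasp point.
Start: joints at [1.118, 0.536, -0.004, 1.538, 0.003, 1.067, -0.071], TCP at [0.245, -0.602, 0.239] pointing down, gripper open.
Joint ranges: [-2.7, 2.7], [-0.37, 2.16], [-1.27, 1.26], [0.24, 2.4], [-1.31, 4.45], [0.19, 1.91], [-2.76, 2.76]. Speed limits (rad/s): [2.39, 2.39, 3.14, 3.14, 3.14, 3.14, 3.14].

### API

Orientations are given as [roll, pitch, yaw] about the fixed x, y, z axes, in that order (R = Rz(yaw) Ry(pitch) Rx(roll)).
In Python, from rig import robot gives the robot as it stands.
- The arm moves only by the tool move_arm, never from a script. Its argument "plan" is a list that holds one entry, the list of rows, each a list of 6 numbers: the shift along the tool's x, y, z in mm, then the turn, a rotation vector about the tool's x, y, z in degrees. A call has 1 to 5 rows; each row shifts and turns the commanded pose from where the row before left it, along the tool's axes as they then stand; what a row does not reach is not made up. A row lasts 1/12 s, in which the tool goes at most 41.7 mm and 7.16 degrees, less where a joint would pass 70% of its speed; a pose out of reach is approached as far as the arm can. A call with a gripper value outside its range is refused whole. "grip" is the closure in counts, from 0 (fully open) to 255 (shut), set as the call begins (left out, the last holds). The fingers move at their own pace and stop on an object; "force" is the grip in N (left out, the last holds). Time passes only in rows, so rows that do not move let the fingers close. It gives the time, the measured TCP pose, the force, the opening and the grip force at its end, in the units of the state.
- robot.state(): the state, without advancing time (a new reading comes with each control period).
- robot.snapshot(name): name is "side" or "top"; returns (picture, depth): 384x512x3 uint8, blue, green, red; 384x512 float32, m along the optical axis (not along the pixel's ray), 0 where there is no reading.
- robot.camera_model(name): a dict with "fx", "fy", "cx", "cy" (pixels), "T" (4x4, takes a point from camera to world coordinates). Camera axes: x right, y up, looking along -z (the intrinsics and any distortion apply to the point x, -y, -z); pixel columns grow to the right and rows downward; lengths in m; the calibration is good to about 2 mm. A picture is of the moment at which its call begins. camera_model takes no time and is no camera call.
- robot.close_job(): hands the job in; it is judged then, once.
Trained networks look in the newest picture that a camera, given by its name, has taken for a name from the list of things; names that differ only in an ending like _2 or _b are one class to them, and where a whole thing is asked for, a point or a joint stands for the part that bears it (a point fixed in the world has none). Each returns a list of dicts, best first, with "confidence" (0 to 1); they miss things now and then, are a little off and sometimes report something else, mostly with a low value. They report only what shows in the picture. A call takes as long as a camera call. They do not tell look-alikes from the thing itself.
- robot.trace(camera, label): "region" (384x512 bool, what is visible of it).
- robot.pinpoint(camera, label): "location" ([x, y, z] in m, in the coordinates of the camera as it stood for that picture, good to about 4 mm: a listed point, or the origin of a listed thing).
The state is a dict: "t": time; "qpos": joint angles; "dq": joint speeds; "joint_efforts": joint torques, N m; "position": TCP position; "orientation": TCP orientation; "wrist_force": force on the tool from outside, world axes, zero at the start; "torque": the same for the moment, N m; "finger_gap": finger opening in m; "grip_force": force on a finger pad.
Only numpy, scipy, OpenCV 4.12 (cv2) and the standard library are available. Lean on these libraries where they do the work, as an engineer would, in place of code of your own. Each camera call takes 0.05 s, during which the arm holds its last target. There are 200 camera calls.

### The job

The dry-block heater is needed for large tubes. Pull the small yellow reducer and then the medium blue one out of the tight nest, and set each down (do not drop it) upright in the storage dish of its own size and colour; leave the large grey reducer fully home in the heater's well and do not push the bottle, jar or tip box about.

Things in the scene. Friction and masses are not known exactly. Their poses are not given: they have to be found in the camera images.
- small_mid (a point): Small reducer: yellow plastic cylinder, 38 mm outside diameter, 74 mm tall, about 70 g, 17 mm bore in its top. Point: on its axis, half-way up; z up its axis. Starts upright, lower 36 mm in the medium reducer's well (1.5 mm radial clearance), upper 38 mm clear. Three sprung rubber nubs grip it: pulling it straight up takes about 5 to 7 N; clear after 36 mm.
- medium_mid (a point): Medium reducer: blue plastic cylinder, 52 mm outside diameter, 74 mm tall, about 100 g, with a 41 mm well 36 mm deep. Point: on its axis, half-way up; z up its axis. Starts upright, lower 36 mm in the large reducer's well, upper 38 mm clear, gripped by nubs: pulling it straight up takes about 8 to 13 N. Taken out with the small one still in it, the two are hard to part.
- large_mid (a point): Large reducer: grey plastic cylinder, 66 mm outside diameter, 74 mm tall, about 160 g, with a 55 mm well 36 mm deep in its top. The point is on its axis, half-way up (37 mm below its top). It stands with its lower 36 mm in the heater's well, gripped by nubs with about 20 N, and stays there.
- heater_well (a point): Dry-block heater: fixed box, 171 x 150 mm, 70 mm high, aluminium top with a white base and a blue front, yaw varies. The point is the centre of the mouth of its round well, level with its top (70 mm above the bench). With the large reducer fully home, point large_mid lies 1 mm above this point.
- dish_medium_floor (a point): Medium storage dish: low round blue dish fixed to the bench, 90 mm outside diameter, 84 mm inside, 10 mm high, for the medium reducer. The point is the centre of its inner floor, 4 mm above the bench.
- dish_small_floor (a point): Small storage dish: low round yellow dish fixed to the bench, 74 mm outside diameter, 68 mm inside, 10 mm high, for the small reducer. The point is the centre of its inner floor, 4 mm above the bench. The two dishes stand on either side of the heater and may be swapped.
- amber_bottle: Bystander: loose brown bottle with a blue cap, 60 mm diameter, 115 mm tall. Origin at the centre of its underside.
- jar: Bystander: loose white jar, 64 mm diameter, 75 mm tall. Origin at the centre of its underside.
- tip_box: Bystander: loose box, blue with a clear lid, 117 x 82 mm, 62 mm high. Origin at the centre of its underside.
There are look-alikes about, which are no part of the job. Of the things shaped like the part that bears large_mid, the grey one is meant. Of the things that look like the part that bears dish_medium_floor, the larger one is meant.

How it is judged:
On the way, in this order (a step that is already met when the one before it is completed fails the run):
1. the small reducer is drawn out of the medium one, which stays home in the large one (z of small_mid in the frame of medium_mid above 0.078 m and z of medium_mid in the frame of large_mid below 0.048 m), for 0.1 s.
2. the small reducer is lowered into the small dish while still held (let go no more than 15 mm above the dish floor) (contact force between the fingers and small above 1 N and horizontal distance between small_mid and dish_small_floor below 0.02 m and z of small_mid in the frame of dish_small_floor below 0.052 m), for 0.1 s.
3. the medium reducer is lowered into the medium dish while still held (let go no more than 15 mm above the dish floor) (contact force between the fingers and medium above 1 N and horizontal distance between medium_mid and dish_medium_floor below 0.02 m and z of medium_mid in the frame of dish_medium_floor below 0.052 m), for 0.1 s.
At the end, for the whole second after the job is handed in: Small reducer upright (0.1 rad) on the floor of the yellow dish, medium on that of the blue dish, each within 20 mm of the dish's centre and at most 4 mm off its floor; the large one still home in the heater (raised less than 5 mm, upright within 0.1 rad) (horizontal distance between small_mid and dish_small_floor below 0.02 m and z of small_mid in the frame of dish_small_floor below 0.041 m and angle between each of small_mid, medium_mid, large_mid's own z axis and vertical below 0.1 rad and horizontal distance between medium_mid and dish_medium_floor below 0.02 m and z of medium_mid in the frame of dish_medium_floor below 0.041 m and z of large_mid in the frame of heater_well below 0.006 m); the robot touches nothing.
It fails at once if the bottle, jar or tip box is moved more than 30 mm (distance of any of amber_bottle, jar, tip_box from where it was at the start of the episode above 0.03 m).
It fails at once if the large reducer is pulled more than 20 mm up out of the heater (z of large_mid in the frame of heater_well above 0.021 m).
It also fails if it takes over 56 s, if anything falls off the work surface, if the arm or the gripper's body presses on something with over 40 N, if the wrist force passes 120 N, or if a joint passes its speed limit or range.

## Working session

There is one attempt and no reset: what is moved stays moved. The work goes in short steps, Python scripts to look and compute and a tool call to move; the robot and the scene stay as the last step left them, time stands still between calls to the robot, and variables do not carry over. Pictures are saved under pics/ and viewed, at most 10 in all, crops included, and the job is handed in when it is done.

Besides the shell and the picture viewer there is one more tool, called after "Request:" as name(argument=value, ...) on one line, values as JSON. move_arm: Moves the arm, as the interface text tells. Its arguments: {"type":"object","properties":{"plan":{"type":"array","items":{"type":"array","items":{"type":"array","items":{"type":"number"}}}},"grip":{"type":"number"},"force":{"type":"number"}},"required":["plan"]}

```bash
mkdir -p pics; ls
cat > h.py <<'E'
import numpy as np, cv2
from rig import robot
def world(cam,p):
    T=np.array(robot.camera_model(cam)["T"]); return (T@np.r_[p,1])[:3]
def cloud(cam,d):
    m=robot.camera_model(cam); v,u=np.mgrid[:384,:512]
    P=np.stack([(u-m["cx"])/m["fx"]*d,-(v-m["cy"])/m["fy"]*d,-d],-1)
    T=np.array(m["T"]); return P@T[:3,:3].T+T[:3,3]
E
python3 - <<'E'
from h import *
print(robot.state())
for c in("top","side"):
    im,d=robot.snapshot(c); cv2.imwrite(f"pics/{c}0.png",im); np.save(f"pics/{c}0.npy",d)
    print(c,robot.camera_model(c))
    for n in "small_mid medium_mid large_mid heater_well dish_medium_floor dish_small_floor amber_bottle jar tip_box".split():
        print(n,[(np.round(world(c,r["location"]),4).tolist(),round(r["confidence"],2)) for r in robot.pinpoint(c,n)[:3]])
E
```

```text
pics
{'t': 0.0, 'qpos': array([ 1.11776607,  0.53715331, -0.00441952,  1.53885009,  0.0025871 ,
        1.06731827, -0.07120542]), 'dq': array([ 0.00036751,  0.00047712,  0.00058508, -0.00057203, -0.00022306,
        0.00042247,  0.00041999]), 'joint_efforts': array([-5.80956803e-04, -5.70982504e+01,  9.90428366e-01, -2.51601470e+01,
       -5.63114800e-02,  1.81158422e-02,  1.61822668e-04]), 'position': array([ 0.24496133, -0.60141346,  0.23785658]), 'orientation': array([-3.13987388e+00,  1.25081649e-04,  3.86874179e-01]), 'wrist_force': array([ 0.24350194, -0.03715339, -0.15858011]), 'torque': array([-0.01442209, -0.04292092, -0.01906529]), 'grip_force': 0.0, 'finger_gap': 0.08825576830098524}
top {'fx': 377.9565662888833, 'fy': 377.9565662888833, 'cx': 253.47124781442187, 'cy': 191.5591267117632, 'T': array([[-0.01280958,  0.99128099, -0.13114085,  0.42076013],
       [-0.99985021, -0.01117141,  0.01321978, -0.09552954],
       [ 0.01163949,  0.13129055,  0.9912756 ,  1.18241905],
       [ 0.        ,  0.        ,  0.        ,  1.        ]])}
small_mid [([0.4773, -0.0486, 0.1439]
[... 779 characters left out ...]
       ,  0.        ,  1.        ]])}
small_mid [([0.476, -0.0536, 0.1475], 0.6), ([0.4724, -0.0478, 0.1095], 0.59)]
medium_mid [([0.4738, -0.0496, 0.1139], 0.84)]
large_mid [([0.4782, -0.0501, 0.0705], 0.84), ([0.4206, -0.2196, 0.0368], 0.78)]
heater_well [([0.4728, -0.0468, 0.0698], 0.89), ([0.4737, -0.0531, 0.0751], 0.43)]
dish_medium_floor [([0.5322, -0.2782, 0.0048], 0.69), ([0.6451, -0.2879, 0.0063], 0.59), ([0.4755, -0.05, 0.073], 0.57)]
dish_small_floor [([0.4862, 0.2458, -0.0014], 0.9), ([0.4759, -0.053, 0.1484], 0.31)]
amber_bottle [([0.7273, 0.1997, 0.0024], 0.64), ([0.7418, -0.1981, 0.0029], 0.6)]
jar [([0.7413, -0.2017, 0.0009], 0.69)]
tip_box [([0.3936, -0.4864, 0.0006], 0.88)]
```

View pics/top0.png

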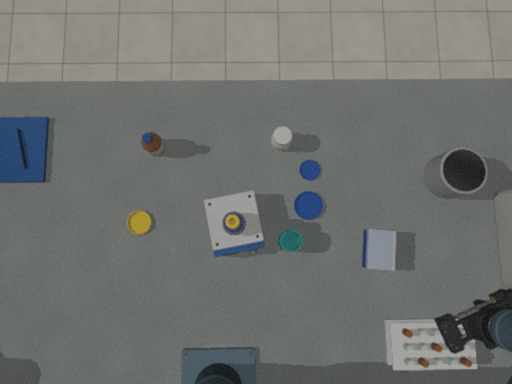

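View pics/side0.png

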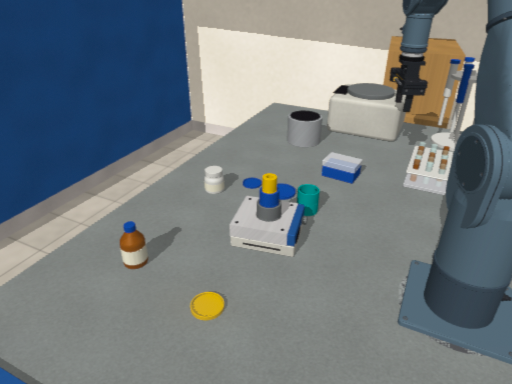

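Run:
```python
from h import *
from scipy.optimize import least_squares
def circ(P):
    f=lambda q:np.hypot(P[:,0]-q[0],P[:,1]-q[1])-q[2]
    r=least_squares(f,[*P.mean(0)[:2],.03],loss='soft_l1',f_scale=.002); return np.round(r.x,4)
for c in("top","side"):
    d=np.load(f"pics/{c}0.npy"); im=cv2.imread(f"pics/{c}0.png"); W=cloud(c,d); W[d==0]=9
    hsv=cv2.cvtColor(im,cv2.COLOR_BGR2HSV)
    def near(x,y,r,lo,hi): return (np.hypot(W[...,0]-x,W[...,1]-y)<r)&(W[...,2]>lo)&(W[...,2]<hi)
    for n,x,y,lo,hi,r in [("small",.475,-.05,.172,.195,.03),("med",.475,-.05,.137,.15,.035),("large",.475,-.05,.1,.113,.045)]:
        P=W[near(x,y,r,lo,hi)]; 
        if len(P): print(c,n,len(P),'z',np.round(np.median(P[:,2]),4),'mean',P.mean(0).round(4),'mid-bbox',((P.max(0)+P.min(0))/2).round(4),np.ptp(P,0).round(4))
    for n,x,y,hr in [("blueA",.535,-.282,(95,135)),("blueB",.646,-.29,(95,135)),("yel",.486,.246,(15,40))]:
        m=near(x,y,.07,-.02,.03)&(hsv[...,0]>hr[0])&(hsv[...,0]<hr[1])&(hsv[...,1]>80)
        P=W[m]
        if len(P)>5:
            hpts=P[:,:2].astype(np.float32); (cx,cy),R=cv2.minEnclosingCircle(hpts)
            print(c,n,len(P),'mec',round(cx,4),round(cy,4),round(R,4),'mean',P.mean(0).round(4),'floor z',np.percentile(P[:,2],[5,50,95]).round(4))
```

```text
top small 130 z 0.1836 mean [ 0.4753 -0.0513  0.1832] mid-bbox [ 0.4754 -0.0512  0.1803] [0.037  0.0369 0.0151]
top med 127 z 0.1454 mean [ 0.4737 -0.0524  0.1453] mid-bbox [ 0.4747 -0.0521  0.1437] [0.0493 0.0495 0.0123]
top large 127 z 0.1071 mean [ 0.4744 -0.0519  0.1073] mid-bbox [ 0.4767 -0.0507  0.1069] [0.0628 0.0625 0.0102]
top blueA 655 mec 0.5329 -0.2824 0.0469 mean [ 0.5324 -0.2818  0.0047] floor z [0.0002 0.0043 0.0104]
top blueB 330 mec 0.6447 -0.2895 0.0328 mean [ 0.6453 -0.29    0.0035] floor z [-0.0007  0.0034  0.0082]
top yel 478 mec 0.486 0.2464 0.039 mean [0.485  0.2451 0.0044] floor z [-0.0003  0.0041  0.0101]
side small 142 z 0.1823 mean [ 0.4713 -0.0458  0.1809] mid-bbox [ 0.474  -0.049   0.1792] [0.0378 0.0395 0.0138]
side med 132 z 0.1446 mean [ 0.468  -0.0375  0.1439] mid-bbox [ 0.4729 -0.046   0.1436] [0.0519 0.0496 0.0128]
side large 158 z 0.1072 mean [ 0.4665 -0.0331  0.1065] mid-bbox [ 0.474  -0.0468  0.1065] [0.066  0.0617 0.0128]
side blueA 231 mec 0.537 -0.2856 0.0556 mean [ 0.5191 -0.2876  0.0055] floor z [0.0023 0.005  0.0104]
side blueB 185 mec 0.6336 -0.2858 0.0579 mean [ 0.6439 -0.2879  0.0039] floor z [0.0006 0.0037 0.0085]
side yel 813 mec 0.4873 0.2411 0.0437 mean [0.4848 0.2458 0.005 ] floor z [0.0014 0.0043 0.0104]
```

The top view shows the yellow dish at (140,223), the nest at (233,222) and the larger blue dish at (308,206). The small blue dish at (310,170) and the teal reducer at (290,241) are decoys. The side view agrees. The measured heights match the nominal 0.184/0.146/0.108. Nest (0.4745,-0.051), yellow dish (0.4855,0.246), blue dish (0.533,-0.282). I'll keep the yaw fixed and go to above the nest.

Request:
move_arm(plan=[[[12,-12,0,0,0,0],[21,-21,0,0,0,0],[25,-25,0,0,0,0],[25,-25,0,0,0,0],[25,-25,0,0,0,0]]], grip=0)

```text
t: 1.42
position: [0.3048, -0.4598, 0.2387]
orientation: [3.141, -0.0, 0.386]
wrist_force: [0.8, 0.0, -0.9]
finger_gap: 0.0883
grip_force: 0.0
```

Request:
move_arm(plan=[[[25,-25,0,0,0,0],[25,-25,0,0,0,0],[25,-25,0,0,0,0],[25,-25,0,0,0,0],[25,-25,0,0,0,0]]])

```text
t: 1.83
position: [0.3735, -0.2967, 0.239]
orientation: [3.141, -0.0, 0.387]
wrist_force: [0.7, -0.1, 0.0]
finger_gap: 0.0879
grip_force: 0.0
```

Request:
move_arm(plan=[[[25,-25,0,0,0,0],[25,-25,0,0,0,0],[25,-25,0,0,0,0],[25,-25,0,0,0,0],[20,-20,0,0,0,0]]])

```text
t: 2.25
position: [0.4398, -0.1392, 0.2391]
orientation: [3.141, -0.001, 0.389]
wrist_force: [0.1, 0.5, -0.1]
finger_gap: 0.0882
grip_force: 0.0
```

Request:
move_arm(plan=[[[20,-20,0,0,0,0],[20,-20,0,0,0,0],[17,-20,0,0,0,0],[0,0,0,0,0,0],[0,0,0,0,0,0]]])

```text
t: 2.67
position: [0.4695, -0.0636, 0.2388]
orientation: [-3.142, -0.0, 0.39]
wrist_force: [0.8, -0.5, -0.0]
finger_gap: 0.0881
grip_force: 0.0
```

Request:
move_arm(plan=[[[9.5,-9.5,0,0,0,0],[0,0,15,0,0,0],[0,0,25,0,0,0],[0,0,20,0,0,0],[0,0,0,0,0,0]]])

```text
t: 3.08
position: [0.4714, -0.054, 0.1757]
orientation: [-3.139, 0.006, 0.385]
wrist_force: [-1.0, 0.2, 0.0]
finger_gap: 0.0883
grip_force: 0.0
```

Run:
```python
from h import *
print(robot.state()["position"])
im,d=robot.snapshot("top"); cv2.imwrite("pics/t1.png",cv2.resize(im[160:290,160:330],None,fx=4,fy=4))
for c in("top","side"):
    if c=="side": robot.snapshot(c)
    for n in("small_mid","medium_mid"): print(c,n,[(world(c,r["location"]).round(4),r["confidence"]) for r in robot.pinpoint(c,n)[:2]])
```

```text
[ 0.47140476 -0.05397766  0.17567134]
top small_mid [(array([0.4857, 0.2444, 0.0021]), 0.58)]
top medium_mid []
side small_mid [(array([ 0.4747, -0.05  ,  0.1485]), 0.58), (array([0.7251, 0.1979, 0.0022]), 0.55)]
side medium_mid [(array([ 0.4719, -0.0477,  0.1116]), 0.84)]
```

Request:
move_arm(plan=[[[0,0,10,0,0,0],[0,0,8,0,0,0],[0,0,0,0,0,0],[0,0,0,0,0,0]]])

```text
t: 3.72
position: [0.4737, -0.0524, 0.16]
orientation: [-3.141, 0.001, 0.387]
wrist_force: [1.0, -0.2, 0.9]
finger_gap: 0.088
grip_force: 0.0
```

Request:
move_arm(plan=[[[1.5,-1,7,0,0,0],[0,0,0,0,0,0],[0,0,0,0,0,0]]])

```text
t: 3.97
position: [0.4752, -0.0507, 0.1534]
orientation: [-3.141, 0.001, 0.387]
wrist_force: [-0.9, 0.5, -0.2]
finger_gap: 0.0881
grip_force: 0.0
```

Request:
move_arm(plan=[[[0,0,0,0,0,0],[0,0,0,0,0,0],[0,0,0,0,0,0],[0,0,0,0,0,0],[0,0,0,0,0,0]]], grip=130, force=25)

```text
t: 4.38
position: [0.4753, -0.051, 0.1538]
orientation: [3.141, -0.0, 0.387]
wrist_force: [-0.0, -0.0, -0.2]
finger_gap: 0.0567
grip_force: 0.0
```

Request:
move_arm(plan=[[[0,0,0,0,0,0],[0,0,0,0,0,0],[0,0,0,0,0,0],[0,0,0,0,0,0],[0,0,0,0,0,0]]], grip=255)

```text
t: 4.8
position: [0.4754, -0.051, 0.1537]
orientation: [3.142, -0.0, 0.387]
wrist_force: [0.4, -0.5, 0.9]
finger_gap: 0.0364
grip_force: 25.0
```

Request:
move_arm(plan=[[[0,0,-3,0,0,0],[0,0,-4,0,0,0],[0,0,-4,0,0,0],[0,0,-4,0,0,0],[0,0,-4,0,0,0]]])

```text
t: 5.22
position: [0.475, -0.051, 0.173]
orientation: [-3.141, 0.001, 0.387]
wrist_force: [0.1, -0.1, -5.4]
finger_gap: 0.0371
grip_force: 25.0
```

Request:
move_arm(plan=[[[0,0,-4,0,0,0],[0,0,-5,0,0,0],[0,0,-5,0,0,0],[0,0,-5,0,0,0],[0,0,-5,0,0,0]]])

```text
t: 5.63
position: [0.4758, -0.0509, 0.1977]
orientation: [3.141, -0.001, 0.387]
wrist_force: [-0.9, -0.5, -1.7]
finger_gap: 0.0365
grip_force: 25.0
```

Request:
move_arm(plan=[[[0,0,-7,0,0,0],[0,0,-7,0,0,0],[0,0,-7,0,0,0],[0,0,-6,0,0,0],[0,0,0,0,0,0]]])

```text
t: 6.05
position: [0.4762, -0.051, 0.2252]
orientation: [3.14, -0.002, 0.387]
wrist_force: [1.2, 0.4, -0.8]
finger_gap: 0.0365
grip_force: 25.0
```

Run:
```python
from h import *
im,d=robot.snapshot("side"); cv2.imwrite("pics/s2.png",cv2.resize(im[110:270,200:380],None,fx=3.5,fy=3.5))
c="side"
for n in("small_mid","medium_mid","large_mid"): print(c,n,[(world(c,r["location"]).round(4),r["confidence"]) for r in robot.pinpoint(c,n)[:2]])
```

```text
side small_mid [(array([ 0.4776, -0.0524,  0.2172]), 0.63)]
side medium_mid [(array([ 0.4771, -0.05  ,  0.1106]), 0.61)]
side large_mid [(array([ 0.473 , -0.0511,  0.0704]), 0.64), (array([ 0.4197, -0.2199,  0.035 ]), 0.64)]
```

View pics/s2.png

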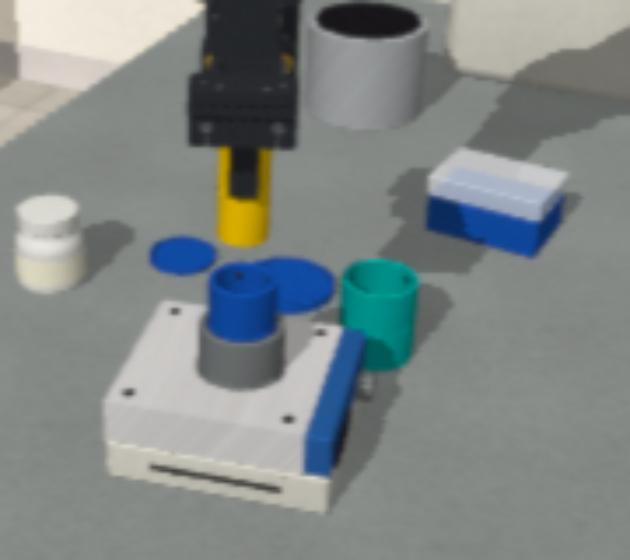

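The crop shows the yellow reducer clear and upright in the fingers at (243,195), and the blue one home in the grey at (243,300). Now I'll carry the yellow one to its dish.

Request:
move_arm(plan=[[[4,-9,0,0,0,0],[7,-16,0,0,0,0],[11,-25,0,0,0,0],[14,-31,0,0,0,0],[14,-31,0,0,0,0]]])

```text
t: 6.67
position: [0.479, 0.0733, 0.2235]
orientation: [-3.141, 0.0, 0.386]
wrist_force: [0.4, 0.7, -1.0]
finger_gap: 0.0367
grip_force: 25.0
```

Request:
move_arm(plan=[[[14,-31,0,0,0,0],[14,-31,0,0,0,0],[14,-31,0,0,0,0],[11,-25,0,0,0,0],[9,-20,0,0,0,0]]])

```text
t: 7.08
position: [0.4836, 0.2266, 0.2234]
orientation: [-3.14, 0.0, 0.39]
wrist_force: [-0.3, -0.7, -0.5]
finger_gap: 0.0371
grip_force: 25.0
```

Request:
move_arm(plan=[[[6,-14,5,0,0,0],[3,-7,15,0,0,0],[0,0,25,0,0,0],[0,0,25,0,0,0],[0,0,20,0,0,0]]])

```text
t: 7.5
position: [0.4839, 0.2464, 0.1318]
orientation: [-3.141, 0.002, 0.388]
wrist_force: [-0.6, -0.3, -0.6]
finger_gap: 0.0368
grip_force: 25.0
```

Request:
move_arm(plan=[[[0,0,20,0,0,0],[0,0,10,0,0,0],[0,0,0,0,0,0],[0,0,0,0,0,0],[0,0,0,0,0,0]]])

```text
t: 7.92
position: [0.4857, 0.2464, 0.1047]
orientation: [-3.141, -0.002, 0.387]
wrist_force: [0.6, 0.3, -0.7]
finger_gap: 0.0365
grip_force: 25.0
```

Run:
```python
from h import *
print(robot.state()["position"])
im,d=robot.snapshot("side"); cv2.imwrite("pics/s3.png",cv2.resize(im[200:360,120:300],None,fx=3.5,fy=3.5))
c="side"
for n in("small_mid","dish_small_floor"): print(c,n,[(world(c,r["location"]).round(4),r["confidence"]) for r in robot.pinpoint(c,n)[:2]])
```

```text
[0.48570229 0.24639191 0.10472588]
side small_mid [(array([0.4847, 0.246 , 0.1005]), 0.7), (array([ 0.4757, -0.0505,  0.0723]), 0.39)]
side dish_small_floor [(array([0.4871, 0.246 , 0.0018]), 0.92), (array([ 0.5306, -0.2812,  0.0057]), 0.6)]
```

View pics/s3.png

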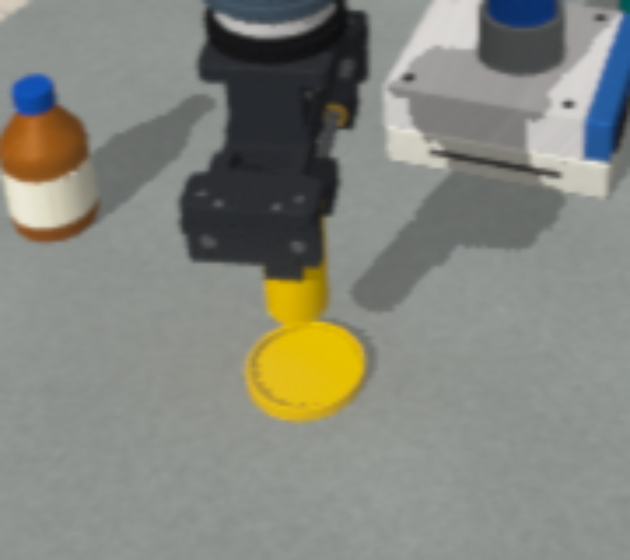

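The reducer at crop (297,295) hangs upright over the dish at (305,370), aligned according to the measured points. Lowering it now.

Request:
move_arm(plan=[[[0,0,15,0,0,0],[0,0,20,0,0,0],[0,0,12,0,0,0],[0,0,4,0,0,0],[0,0,0,0,0,0]]])

```text
t: 8.48
position: [0.4846, 0.2454, 0.0521]
orientation: [3.141, 0.002, 0.387]
wrist_force: [1.0, 0.9, -0.3]
finger_gap: 0.0367
grip_force: 25.0
```

Request:
move_arm(plan=[[[0,0,2,0,0,0],[0,0,1,0,0,0],[0,0,1,0,0,0],[0,0,0,0,0,0],[0,0,0,0,0,0]]])

```text
t: 8.9
position: [0.4854, 0.2458, 0.049]
orientation: [-3.142, -0.001, 0.387]
wrist_force: [0.2, 0.2, -0.0]
finger_gap: 0.0364
grip_force: 25.0
```

Request:
move_arm(plan=[[[0,0,1,0,0,0],[0,0,0.5,0,0,0],[0,0,0,0,0,0],[0,0,0,0,0,0]]])

```text
t: 9.23
position: [0.4854, 0.2458, 0.0477]
orientation: [3.141, -0.001, 0.387]
wrist_force: [-0.6, -1.0, 6.2]
finger_gap: 0.0366
grip_force: 25.0
```

Contact with the floor (6 N). Release slowly and rise.

Request:
move_arm(plan=[[[0,0,0,0,0,0],[0,0,0,0,0,0],[0,0,0,0,0,0],[0,0,0,0,0,0],[0,0,0,0,0,0]]], grip=80)

```text
t: 9.65
position: [0.4851, 0.2457, 0.0471]
orientation: [-3.142, 0.0, 0.387]
wrist_force: [0.4, -0.3, -0.5]
finger_gap: 0.0604
grip_force: 0.0
```

Request:
move_arm(plan=[[[0,0,0,0,0,0],[0,0,0,0,0,0],[0,0,0,0,0,0],[0,0,-5,0,0,0],[0,0,-15,0,0,0]]], grip=0)

```text
t: 10.07
position: [0.4838, 0.245, 0.0661]
orientation: [3.141, 0.003, 0.387]
wrist_force: [0.2, -1.5, 0.3]
finger_gap: 0.0877
grip_force: 0.0
```

Request:
move_arm(plan=[[[0,0,-30,0,0,0],[0,0,-35,0,0,0],[0,0,-35,0,0,0],[0,0,-15,0,0,0],[0,0,0,0,0,0]]])

```text
t: 10.48
position: [0.4874, 0.2471, 0.1866]
orientation: [-3.141, -0.008, 0.387]
wrist_force: [0.3, 0.8, 0.3]
finger_gap: 0.0881
grip_force: 0.0
```

Run:
```python
from h import *
print(robot.state()["position"])
im,d=robot.snapshot("side"); cv2.imwrite("pics/s4.png",cv2.resize(im[150:340,120:340],None,fx=3,fy=3))
robot.snapshot("top")
for c in("side","top"):
  for n in("small_mid","medium_mid","large_mid"): print(c,n,[(world(c,r["location"]).round(4),r["confidence"]) for r in robot.pinpoint(c,n)[:2]])
```

```text
[0.48737896 0.24709011 0.18659256]
side small_mid [(array([0.4871, 0.2449, 0.0423]), 0.79)]
side medium_mid [(array([ 0.4717, -0.0463,  0.1068]), 0.79)]
side large_mid [(array([ 0.4186, -0.2203,  0.0355]), 0.87), (array([ 0.4785, -0.0492,  0.0707]), 0.85)]
top small_mid [(array([0.488 , 0.2459, 0.0394]), 0.68)]
top medium_mid [(array([ 0.4758, -0.0527,  0.1041]), 0.76)]
top large_mid [(array([ 0.4746, -0.0478,  0.0681]), 0.73), (array([ 0.4239, -0.2172,  0.0405]), 0.68)]
```

View pics/s4.png

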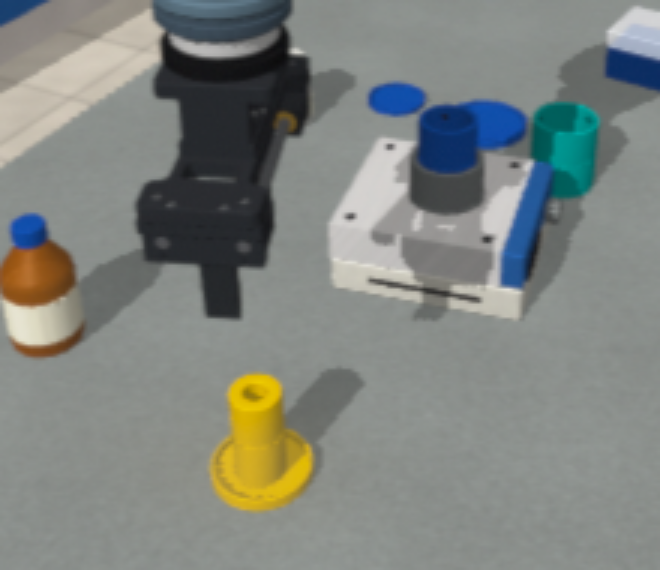

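Small reducer stands upright in the yellow dish at crop (257,430), and the medium is home at (447,140). Going back to the nest.

Request:
move_arm(plan=[[[-4,9,0,0,0,0],[-7,16,0,0,0,0],[-11,25,0,0,0,0],[-14,31,0,0,0,0],[-14,31,0,0,0,0]]])

```text
t: 11.3
position: [0.4806, 0.1215, 0.1819]
orientation: [-3.142, 0.001, 0.388]
wrist_force: [0.2, 0.0, 0.0]
finger_gap: 0.0882
grip_force: 0.0
```

Request:
move_arm(plan=[[[-14,31,0,0,0,0],[-14,31,0,0,0,0],[-14,31,0,0,0,0],[-11,25,0,0,0,0],[-9,20,0,0,0,0]]])

```text
t: 11.72
position: [0.4748, -0.0316, 0.182]
orientation: [3.141, 0.001, 0.384]
wrist_force: [0.1, -0.1, 0.3]
finger_gap: 0.0884
grip_force: 0.0
```

Request:
move_arm(plan=[[[-6,14,0,0,0,0],[-3,7,0,0,0,0],[0,0,0,0,0,0],[0,0,0,0,0,0],[0,0,0,0,0,0]]])

```text
t: 12.13
position: [0.4753, -0.0496, 0.1822]
orientation: [-3.141, -0.0, 0.389]
wrist_force: [-0.5, -0.5, 0.6]
finger_gap: 0.088
grip_force: 0.0
```

Request:
move_arm(plan=[[[0,0,10,0,0,0],[0,0,20,0,0,0],[0,0,15,0,0,0],[0,0,8,0,0,0],[0,0,0,0,0,0]]])

```text
t: 12.55
position: [0.4739, -0.05, 0.1273]
orientation: [-3.14, 0.003, 0.388]
wrist_force: [-0.1, 0.0, 0.0]
finger_gap: 0.088
grip_force: 0.0
```

Request:
move_arm(plan=[[[0,0,0,0,0,0],[0,0,0,0,0,0],[0,0,0,0,0,0]]])

```text
t: 12.8
position: [0.476, -0.0508, 0.1299]
orientation: [3.141, -0.001, 0.387]
wrist_force: [-0.0, 0.0, -0.5]
finger_gap: 0.0877
grip_force: 0.0
```

Request:
move_arm(plan=[[[-1,0,7,0,0,0],[0,0,6,0,0,0],[0,0,0,0,0,0],[0,0,0,0,0,0]]], grip=60, force=40)

```text
t: 13.13
position: [0.474, -0.0513, 0.1158]
orientation: [-3.141, 0.001, 0.387]
wrist_force: [-0.5, -0.5, 0.4]
finger_gap: 0.0673
grip_force: 0.0
```

Request:
move_arm(plan=[[[0,0,0,0,0,0],[0,0,0,0,0,0],[0,0,0,0,0,0],[0,0,0,0,0,0],[0,0,0,0,0,0]]], grip=255)

```text
t: 13.55
position: [0.4745, -0.0511, 0.1164]
orientation: [-3.142, -0.0, 0.387]
wrist_force: [-1.0, 0.8, 1.2]
finger_gap: 0.0509
grip_force: 40.0
```

Request:
move_arm(plan=[[[0,0,-2,0,0,0],[0,0,-3,0,0,0],[0,0,-3,0,0,0],[0,0,-3,0,0,0],[0,0,-3,0,0,0]]])

```text
t: 13.97
position: [0.4738, -0.0514, 0.1301]
orientation: [-3.141, 0.001, 0.387]
wrist_force: [0.0, -0.0, -9.0]
finger_gap: 0.0508
grip_force: 40.0
```

Run:
```python
from h import *
robot.snapshot("side"); c="side"
for n in("medium_mid","large_mid"): print(n,[(world(c,r["location"]).round(4),r["confidence"]) for r in robot.pinpoint(c,n)[:2]])
```

```text
medium_mid [(array([ 0.4738, -0.0486,  0.1264]), 0.56), (array([ 0.5314, -0.2823,  0.0049]), 0.31)]
large_mid [(array([ 0.4186, -0.2223,  0.0341]), 0.84), (array([ 0.4759, -0.0524,  0.0711]), 0.79)]
```

Medium is rising and the large one stays put. Continue.

Request:
move_arm(plan=[[[0,0,-4,0,0,0],[0,0,-4,0,0,0],[0,0,-4,0,0,0],[0,0,-5,0,0,0],[0,0,-5,0,0,0]]])

```text
t: 14.53
position: [0.4752, -0.0513, 0.1533]
orientation: [3.141, -0.001, 0.387]
wrist_force: [0.0, 0.1, -1.1]
finger_gap: 0.0508
grip_force: 40.0
```

Request:
move_arm(plan=[[[0,0,-8,0,0,0],[0,0,-12,0,0,0],[0,0,-12,0,0,0],[0,0,-5,0,0,0],[0,0,0,0,0,0]]])

```text
t: 14.95
position: [0.4757, -0.0514, 0.191]
orientation: [3.14, -0.003, 0.387]
wrist_force: [0.4, 0.1, -1.0]
finger_gap: 0.051
grip_force: 40.0
```

Run:
```python
from h import *
print(robot.state()["position"])
im,d=robot.snapshot("side"); cv2.imwrite("pics/s5.png",cv2.resize(im[110:270,200:380],None,fx=3.5,fy=3.5)); c="side"
for n in("medium_mid","large_mid"): print(n,[(world(c,r["location"]).round(4),r["confidence"]) for r in robot.pinpoint(c,n)[:2]])
```

```text
[ 0.47571639 -0.05137182  0.1910109 ]
medium_mid [(array([ 0.4745, -0.0506,  0.1874]), 0.69)]
large_mid [(array([ 0.419 , -0.2186,  0.0357]), 0.79), (array([ 0.4744, -0.0515,  0.0725]), 0.64)]
```

View pics/s5.png

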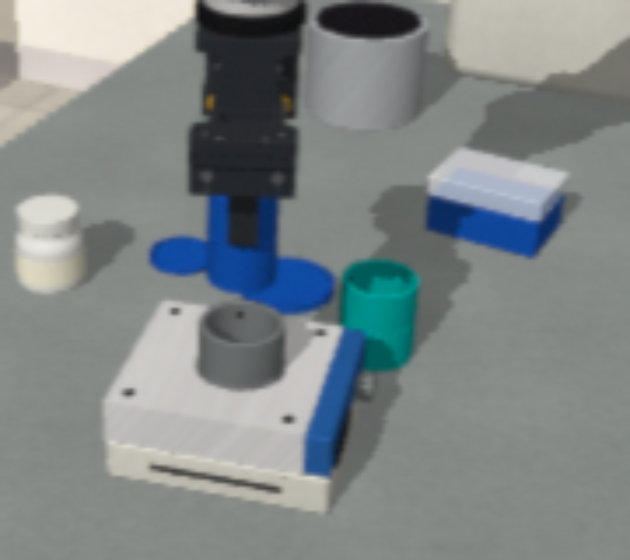

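Blue reducer is clear and upright at crop (243,240), and the grey stays home at (240,345). Carrying it to the larger blue dish.

Request:
move_arm(plan=[[[-1.3,9,0,0,0,0],[-2.3,16,0,0,0,0],[-3.5,25,0,0,0,0],[-4.4,31,0,0,0,0],[-4.4,31,0,0,0,0]]])

```text
t: 15.52
position: [0.5018, -0.1626, 0.1887]
orientation: [-3.141, 0.001, 0.388]
wrist_force: [0.7, -0.6, -0.2]
finger_gap: 0.0511
grip_force: 40.0
```

Request:
move_arm(plan=[[[-4.4,31,0,0,0,0],[-4.4,31,0,0,0,0],[-3.5,25,0,0,0,0],[-2.5,18,0,0,0,0],[-1.7,12,0,0,0,0]]])

```text
t: 15.93
position: [0.5301, -0.279, 0.1883]
orientation: [3.141, 0.001, 0.384]
wrist_force: [0.7, 0.2, -0.8]
finger_gap: 0.0509
grip_force: 40.0
```

Request:
move_arm(plan=[[[-0.8,6,0,0,0,0],[0,0,10,0,0,0],[0,0,25,0,0,0],[0,0,25,0,0,0],[0,0,15,0,0,0]]])

```text
t: 16.35
position: [0.5309, -0.2789, 0.1112]
orientation: [-3.138, 0.002, 0.389]
wrist_force: [-0.7, -0.4, -1.2]
finger_gap: 0.0509
grip_force: 40.0
```

Request:
move_arm(plan=[[[0,0,10,0,0,0],[0,0,0,0,0,0],[0,0,0,0,0,0],[0,0,0,0,0,0]]])

```text
t: 16.68
position: [0.5331, -0.2813, 0.1052]
orientation: [3.141, -0.001, 0.387]
wrist_force: [-0.1, 0.1, -1.3]
finger_gap: 0.0507
grip_force: 40.0
```

Run:
```python
from h import *
print(robot.state()["position"])
im,d=robot.snapshot("side"); cv2.imwrite("pics/s6.png",cv2.resize(im[110:270,200:380],None,fx=3.5,fy=3.5)); c="side"
for n in("medium_mid","large_mid","dish_medium_floor"): print(n,[(world(c,r["location"]).round(4),r["confidence"]) for r in robot.pinpoint(c,n)[:3]])
```

```text
[ 0.53309389 -0.28126075  0.10518148]
medium_mid [(array([ 0.5348, -0.281 ,  0.1001]), 0.56)]
large_mid [(array([ 0.4774, -0.0512,  0.0713]), 0.77), (array([ 0.4193, -0.2188,  0.0374]), 0.73)]
dish_medium_floor [(array([ 0.5307, -0.2781,  0.0029]), 0.67), (array([ 0.6472, -0.2908,  0.0073]), 0.43)]
```

View pics/s6.png

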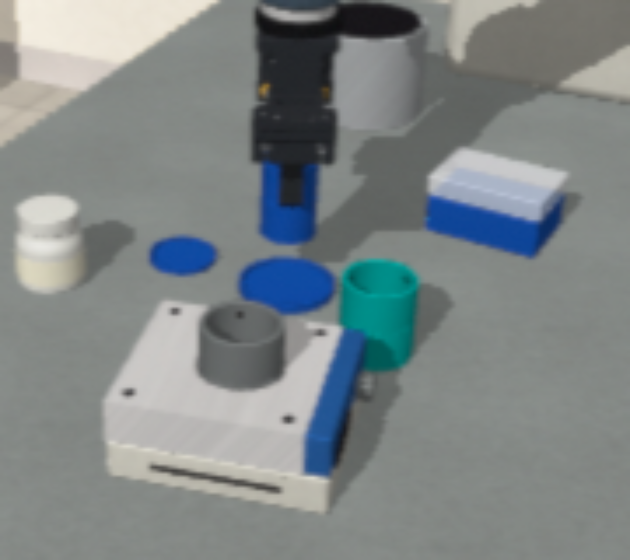

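Blue reducer at crop (288,200) hangs over the larger dish at (287,285), clear of the teal one. Lowering.

Request:
move_arm(plan=[[[0,0,15,0,0,0],[0,0,20,0,0,0],[0,0,12,0,0,0],[0,0,5,0,0,0],[0,0,0,0,0,0]]])

```text
t: 17.3
position: [0.5316, -0.2811, 0.0512]
orientation: [-3.14, 0.001, 0.387]
wrist_force: [-0.5, -0.5, -1.0]
finger_gap: 0.0509
grip_force: 40.0
```

Request:
move_arm(plan=[[[0,0,2,0,0,0],[0,0,1,0,0,0],[0,0,0.5,0,0,0],[0,0,0,0,0,0],[0,0,0,0,0,0]]])

```text
t: 17.72
position: [0.5325, -0.2817, 0.0492]
orientation: [3.141, -0.0, 0.387]
wrist_force: [0.7, 0.3, -1.8]
finger_gap: 0.0507
grip_force: 40.0
```

Request:
move_arm(plan=[[[0,0,0.8,0,0,0],[0,0,0.5,0,0,0],[0,0,0,0,0,0],[0,0,0,0,0,0]]])

```text
t: 18.05
position: [0.5326, -0.2817, 0.0484]
orientation: [3.141, -0.0, 0.387]
wrist_force: [-2.8, 0.3, 6.6]
finger_gap: 0.0508
grip_force: 40.0
```

Request:
move_arm(plan=[[[0,0,0,0,0,0],[0,0,0,0,0,0],[0,0,0,0,0,0],[0,0,0,0,0,0],[0,0,0,0,0,0]]], grip=50)

```text
t: 18.47
position: [0.5323, -0.2815, 0.0473]
orientation: [-3.142, 0.0, 0.387]
wrist_force: [0.2, 0.0, 0.3]
finger_gap: 0.0704
grip_force: 0.0
```

Request:
move_arm(plan=[[[0,0,0,0,0,0],[0,0,0,0,0,0],[0,0,0,0,0,0],[0,0,-5,0,0,0],[0,0,-15,0,0,0]]], grip=0)

```text
t: 18.88
position: [0.5308, -0.2808, 0.066]
orientation: [-3.139, 0.003, 0.387]
wrist_force: [-0.5, 0.0, 0.2]
finger_gap: 0.0882
grip_force: 0.0
```

Request:
move_arm(plan=[[[0,0,-30,0,0,0],[0,0,-35,0,0,0],[0,0,-35,0,0,0],[0,0,-15,0,0,0],[0,0,0,0,0,0]]])

```text
t: 19.3
position: [0.5349, -0.2826, 0.1873]
orientation: [3.136, -0.005, 0.387]
wrist_force: [-0.0, -0.1, -0.0]
finger_gap: 0.0879
grip_force: 0.0
```

Run:
```python
from h import *
print(robot.state()["position"])
im,d=robot.snapshot("side"); cv2.imwrite("pics/s7.png",cv2.resize(im[130:340,120:380],None,fx=2.8,fy=2.8))
robot.snapshot("top")
for c in("side","top"):
  for n in("small_mid","medium_mid","large_mid"): print(c,n,[(world(c,r["location"]).round(4),r["confidence"]) for r in robot.pinpoint(c,n)[:2]])
```

```text
[ 0.5348641  -0.28262506  0.18729809]
side small_mid [(array([0.4838, 0.2461, 0.0404]), 0.65)]
side medium_mid [(array([ 0.5302, -0.2792,  0.0427]), 0.94)]
side large_mid [(array([ 0.4202, -0.2197,  0.0397]), 0.95), (array([ 0.4767, -0.0527,  0.0713]), 0.62)]
top small_mid [(array([0.4879, 0.2494, 0.0395]), 0.62)]
top medium_mid [(array([ 0.5327, -0.2815,  0.0377]), 0.47)]
top large_mid [(array([ 0.4253, -0.2201,  0.0377]), 0.76), (array([ 0.4751, -0.0477,  0.0672]), 0.59)]
```

View pics/s7.png

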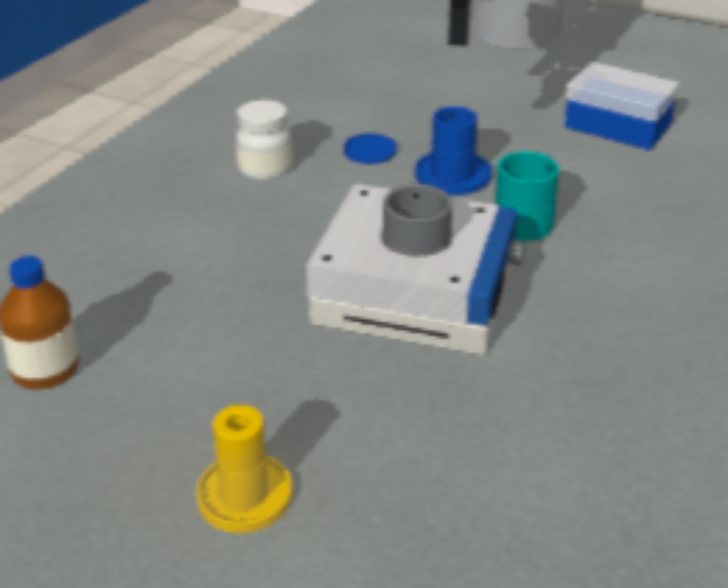

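Both reducers stand upright in their dishes (yellow at crop (240,460), blue at (453,150)). The grey one is home at (417,220) and the gripper is clear.

```bash
python3 -c "
from rig import robot; print(robot.close_job())"
```

```text
the job is handed in; nothing more can be done
None
```

The job is handed in: the small reducer stands upright in the yellow dish and the medium in the larger blue dish, the large grey one is still home in the heater, and the bottle, jar and tip box were not touched; no verdict was returned.

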